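# Put the argon filter on bypass and vent it

## Robot

A 7-joint arm with a two-finger parallel gripper is mounted at the origin on the work surface. World frame = base frame: x ahead of the robot, y to its left, z up, the work surface at z = 0. Lengths are in m, angles in degrees, forces in N, time in s.
With the tool pointing down it reaches from about 0.35 to 0.9 m from the base axis. Payload 8.1 kg.
Tool frame: the origin (TCP) lies midway between the tips of the shut fingers; the grasp point (between the pads) lies 19 mm behind it (env.hold_point_z is the distance from the TCP to the grasp point, in m); z points along the fingers, y is the line along which they close (so a half turn about z gives the same grasp; the last joint's range is limited). The gripper opens to 85 mm and grips with 20 to 120 N. Pads are 22 mm wide; open, the fingers measure 114 mm over their backs; the gripper's body (76 mm by 85 mm) begins 54 mm behind the grasp point. The pads swing forward as they close: fully open they stand 13 mm farther back than shut.
Start: joints at [66.429, 24.895, 1.432, 90.138, -0.665, 64.973, -4.303], TCP at [0.19, -0.595, 0.231] pointing down, gripper open.
Joint ranges: [-149.89, 149.89], [-25.12, 119.58], [-72.63, 75.52], [4.76, 147.25], [-75.54, 255.54], [6.69, 114.76], [-157.13, 157.13]. Speed limits (degrees/s): [127.2, 127.2, 172.46, 172.46, 180, 180, 180].

## Interface

Orientations are given as a 3x3 rotation matrix whose columns are the frame's x, y, z axes.
In Python, from plant import env, cams, find_in, landmark_of gives the robot as it stands.
- The arm moves only by the tool servo_tool, never from a script. Its argument "increments" is a list of rows, each an object with "linear": the shift along the tool's x, y, z as a fraction of full scale, a list of three; "twist": the turn, a rotation vector about the tool's x, y, z as a fraction of full scale, a list of three. In form: [{"linear": [tx, ty, tz], "twist": [wx, wy, wz]}, ...]. A call has exactly 10 rows; each row shifts and turns the commanded pose from where the row before left it, along the tool's axes as they then stand; what a row does not reach is not made up. Full scale, the value 1, is 25 mm for a shift and pi/2 rad for a turn. A row lasts 1/12 s, in which the tool goes at most 41.7 mm and 7.16 degrees, less where a joint would pass 70% of its speed; a pose out of reach is approached as far as the arm can. A call with a number of a shift or a turn outside -1 to 1 is refused whole. A call with a gripper value outside its range is refused whole. "fingers" is the opening, from -1 (shut) to 1 (fully open), set as the call begins (left out, the last holds). The fingers move at their own pace and stop on an object; "newtons" is the grip in N (left out, the last holds). Time passes only in rows, so rows that do not move let the fingers close, or fill a call up. It gives the time, the measured TCP pose, the force, the opening and the grip force at its end, in the units of the state.
- env.observe(): the state, without advancing time (a new reading comes with each control period).
- cams.snapshot(name): name is "scene" or "top" or "wrist"; returns a dict with "color" (480x640x3 uint8, blue, green, red), "range_z" (480x640 float32, m along the optical axis (not along the pixel's ray), 0 where there is no reading), "mtx" (3x3 intrinsics, pixels), "rvec" (rotation vector, rad) and "tvec" (3), from world to camera coordinates, as OpenCV has them. Camera axes: x right, y down, z forward; pixel columns grow to the right and rows downward; lengths in m; the calibration is good to about 2 mm. A picture is of the moment at which its call begins.
- env.close_job(): hands the job in; it is judged then, once.
Trained networks look in the newest picture that a camera, given by its name, has taken for a name from the list of things; names that differ only in an ending like _2 or _b are one class to them, and where a whole thing is asked for, a point or a joint stands for the part that bears it (a point fixed in the world has none). Each returns a list of dicts, best first, with "score" (0 to 1); they miss things now and then, are a little off and sometimes report something else, mostly with a low value. They report only what shows in the picture. A call takes as long as a camera call.
- find_in(thing, camera): "xyz" ([x, y, z] in m, in world coordinates, good to about 4 mm: the middle of the surface that is visible of it).
- landmark_of(thing, camera): "xyz" ([x, y, z] in m, in world coordinates, good to about 4 mm: a listed point, or the origin of a listed thing).
The state is a dict: "clock": time; "joint_positions": joint angles; "joint_velocities": joint speeds; "joint_torque": joint torques, N m; "tcp_pos": TCP position; "eef_rot": TCP orientation; "ft_force": force on the tool from outside, world axes, zero at the start; "torque": the same for the moment, N m; "finger_gap": finger opening in m; "grasp_force": force on a finger pad.
Only numpy, scipy, OpenCV 4.12 (cv2) and the standard library are available. Lean on these libraries where they do the work, as an engineer would, in place of code of your own. Each camera call takes 0.05 s, during which the arm holds its last target. There are 200 camera calls.

## Task

The filter on the sloped argon panel is due for changing while the instrument keeps running, so take it out of line: fully open the bypass valve above it, then fully shut the inlet valve on its left and after that the outlet valve on its right. Once both are shut, turn the T-bar vent knob on the filter head anticlockwise until it clicks over to its end stop. Leave the bottle, beaker and jar beside the panel undisturbed.

Things in the scene. Friction and masses are not known exactly. Their poses are not given: they have to be found in the camera images.
- filter_panel: Grey sheet-steel panel, 510 mm wide, 325 mm up the slope (x -155 to 170 mm), leaning 26 degrees from level like a desk, facing the robot and upwards; fixed. Origin on its face, 90 mm above the bench. Axes: x up the slope, y left as the robot sees it, z straight out of the face. Positions in the other entries are in this frame.
- pipe_loop (a point): Middle of the steel tube loop, at x = 62, y = 0, z = 38 mm. 15 mm tubes, axis 38 mm off the face: main run along y at x = 0, bypass run along y at x = 125 mm, risers at y = +-215 mm. Gas enters at the left. Three alike brass ball valves with black-sleeved levers; all open anticlockwise and close clockwise seen from the front; lever along its tube = open, across = shut.
- filter (a point): Top of the filter head at x = 0, y = 0, z = 62 mm. Aluminium head 60 x 64 mm in the middle of the main run; its white bowl, 60 mm across and 64 mm high, hangs down the slope to x = -146 mm. Below the left tee, at x = -105, y = 213 mm, is a round pressure gauge 54 mm across and 54 mm high.
- bypass_valve (a joint): Turn of the bypass lever: 0 = shut (points down the slope), 1.571 = open (points right, -y), hard stops at both; starts shut or almost. Stem axis at x = 125, y = 0 mm, along z. Grip part 60 mm long (35 to 95 mm from the axis), 20 mm wide, 10 mm thick, its middle 80 mm above the panel face. Stays where it is left; needs about 0.5 N m.
- inlet_valve (a joint): Turn of the inlet lever: 0 = shut (points up the slope), 1.571 = open (points left, +y), hard stops at both; starts open or nearly. Stem axis at x = 0, y = 140 mm, along z. Lever and stiffness as for the bypass.
- outlet_valve (a joint): Turn of the outlet lever: 0 = shut (points up the slope), 1.571 = open (points left, +y, towards the filter), hard stops at both; starts open or nearly. Stem axis at x = 0, y = -140 mm, along z. Lever and stiffness as for the bypass.
- vent_knob (a joint): Turn of the black T-bar knob on the filter head, about its axis z at x = 0, y = 0: 0 = shut (bar along y), grows anticlockwise seen from the front, end stop 1.2 = venting. A spring detent of about 0.25 N m holds it at either end: let go before the middle (0.6) it springs back, past it it clicks over. Bar 64 mm long, 15 mm wide, 81 to 107 mm above the face.
- bypass_grip (a point): Middle of the bypass lever's grip, 65 mm from its stem axis; x of the point points along the lever away from the axis, z out of the panel.
- inlet_grip (a point): Middle of the inlet lever's grip, 65 mm from its stem axis; same axes.
- outlet_grip (a point): Middle of the outlet lever's grip, 65 mm from its stem axis; same axes.
- vent_grip (a point): Middle of the vent knob's bar, on its axis, 97 mm above the panel face; y of the point runs along the bar, z out of the panel.
- reagent_bottle: Bystander: white plastic bottle, 64 mm across and 150 mm tall, loose on the bench beside the panel; origin under its foot.
- beaker: Bystander: clear beaker, 68 mm across and 90 mm tall, loose on the bench beside the panel; origin under its foot.
- wide_jar: Bystander: clear jar with white lid, 72 mm across and 85 mm tall, loose on the bench beside the panel; origin under its foot.

How it is judged (in metres and radians):
On the way, in this order (a step that is already met when the one before it is completed fails the run):
1. the bypass valve is fully open (within 0.12 rad of its stop) (value of joint bypass_valve above 1.45 rad), for 0.2 s.
2. the inlet valve is fully shut (within 0.12 rad) (value of joint inlet_valve below 0.12 rad), for 0.2 s.
3. the outlet valve is fully shut (within 0.12 rad) (value of joint outlet_valve below 0.12 rad), for 0.2 s.
4. the vent knob has clicked over to its end stop (beyond 1.05 rad) (value of joint vent_knob above 1.05 rad), for 0.2 s.
At the end, for the whole second after the job is handed in: Bypass lever within 0.12 rad of its open stop, inlet and outlet levers within 0.12 rad of their shut stops, vent knob beyond 1.05 rad (clicked over to its end) (value of joint bypass_valve above 1.45 rad and value of joint each of inlet_valve, outlet_valve below 0.12 rad and value of joint vent_knob above 1.05 rad); the robot touches nothing.
It fails at once if the instrument's gas is cut: the inlet or outlet valve is turned more than half shut while the bypass is not open (value of joint bypass_valve below 1.3 rad and value of joint any of inlet_valve, outlet_valve below 0.75 rad).
It fails at once if the vent is turned past its click while the inlet or outlet valve is not shut (value of joint vent_knob above 0.6 rad and value of joint any of inlet_valve, outlet_valve above 0.2 rad).
It fails at once if the bottle, beaker or jar is pushed more than 30 mm or knocked over (distance of any of reagent_bottle, beaker, wide_jar from where it was at the start of the episode above 0.03 m or angle between any of reagent_bottle, beaker, wide_jar's own z axis and vertical above 0.4 rad).
It also fails if it takes over 72 s, if anything falls off the work surface, if the arm or the gripper's body presses on something with over 40 N, if the wrist force passes 120 N, or if a joint passes its speed limit or range.

## Working session

There is one attempt and no reset: what is moved stays moved. The work goes in short steps, Python scripts to look and compute and a tool call to move; the robot and the scene stay as the last step left them, time stands still between calls to the robot, and variables do not carry over. Pictures are saved under pics/ and viewed, at most 10 in all, crops included, and the job is handed in when it is done.

Besides the shell and the picture viewer there is one more tool, called as name(argument=value, ...) on one line, values as JSON. servo_tool: Moves the arm, as the interface text tells. Its arguments: {"type":"object","properties":{"increments":{"type":"array","items":{"type":"object","properties":{"linear":{"type":"array","items":{"type":"number","minimum":-1,"maximum":1}},"twist":{"type":"array","items":{"type":"number","minimum":-1,"maximum":1}}}}},"fingers":{"type":"number"},"newtons":{"type":"number"}},"required":["increments"]}

```bash
ls; mkdir -p pics; cat > h.py <<'E'
import numpy as np, cv2
from plant import env, cams, find_in, landmark_of
E
python3 - <<'E'
from h import *
s=env.observe(); print(s['clock'],s['tcp_pos'],np.round(s['eef_rot'],3),s['finger_gap'],env.hold_point_z)
for c in ['scene','top']:
    d=cams.snapshot(c); cv2.imwrite(f'pics/{c}0.png',d['color'])
    for t in ['filter_panel','pipe_loop','filter','bypass_grip','inlet_grip','outlet_grip','vent_grip','reagent_bottle','beaker','wide_jar']:
        r=landmark_of(t,c); print(c,t,[(np.round(q['xyz'],4),round(q['score'],2)) for q in r[:2]])
E
```

```text
pics
0.0 [ 0.18971809 -0.59497896  0.23048875] [[ 0.953  0.304 -0.001]
 [ 0.304 -0.953  0.001]
 [-0.    -0.002 -1.   ]] 0.0856499901040386 0.0187
scene filter_panel [(array([0.6123, 0.0325, 0.0871]), 0.57)]
scene pipe_loop [(array([0.6554, 0.0328, 0.1557]), 0.71)]
scene filter [(array([0.5849, 0.026 , 0.1445]), 0.93), (array([ 5.642e-01,  3.586e-01, -2.000e-04]), 0.24)]
scene bypass_grip [(array([0.6352, 0.0282, 0.1907]), 0.76)]
scene inlet_grip [(array([0.5833, 0.2355, 0.1672]), 0.64)]
scene outlet_grip [(array([ 0.5926, -0.0438,  0.1669]), 0.51)]
scene vent_grip [(array([0.5706, 0.0281, 0.1734]), 0.76), (array([ 0.6216, -0.3098, -0.0041]), 0.32)]
scene reagent_bottle [(array([ 0.456 , -0.3396,  0.0017]), 0.77)]
scene beaker [(array([ 0.6186, -0.3114, -0.0046]), 0.75)]
scene wide_jar [(array([ 5.636e-01,  3.571e-01, -1.000e-04]), 0.9)]
top filter_panel [(array([0.6147, 0.029 , 0.0907]), 0.79)]
top pipe_loop [(array([0.6531, 0.0285, 0.1526]), 0.84)]
top filter [(array([0.5917, 0.0294, 0.1458]), 0.89), (array([ 0.4545, -0.3381,  0.0005]), 0.26)]
top bypass_grip [(array([0.6341, 0.0332, 0.1859]), 0.73), (array([ 0.5905, -0.0448,  0.1649]), 0.57)]
top inlet_grip [(array([0.5812, 0.2363, 0.1636]), 0.7), (array([0.5705, 0.0269, 0.1732]), 0.24)]
top outlet_grip [(array([ 0.589 , -0.0475,  0.1633]), 0.89)]
top vent_grip [(array([0.5691, 0.0271, 0.176 ]), 0.8)]
top reagent_bottle [(array([ 0.4525, -0.3356, -0.    ]), 0.93)]
top beaker [(array([ 0.6199, -0.3098, -0.0019]), 0.59)]
top wide_jar [(array([0.5624, 0.3577, 0.0007]), 0.9)]
```

View pics/top0.png

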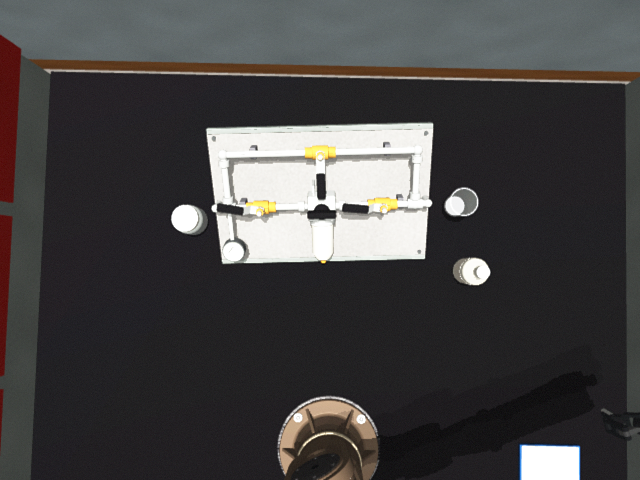

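View pics/scene0.png

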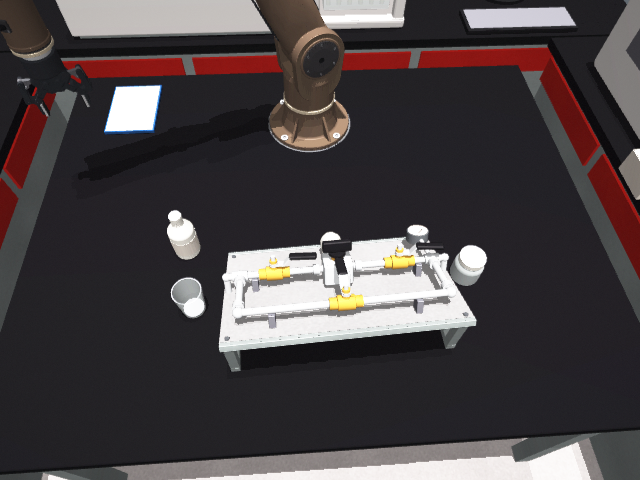

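The top view shows the panel around (320,195), the bypass lever pointing down at (321,187), the inlet lever at (230,210), and the outlet lever at (356,208). The jar is at (187,219), the beaker at (461,203) and the bottle at (471,271). The scene view agrees. Next I'll fit the panel frame.

```bash
python3 - <<'E'
from h import *
from scipy.optimize import least_squares
from scipy.spatial.transform import Rotation as Ro
a=np.radians(26)
def frame(p):
    R=Ro.from_euler('z',p[3]).as_matrix()@np.array([[np.cos(a),0,-np.sin(a)],[0,1,0],[np.sin(a),0,np.cos(a)]])
    return R,p[:3]
P=[];W=[]
L={'filter_panel':[0,0,0],'pipe_loop':[.062,0,.038],'filter':[0,0,.062],'vent_grip':[0,0,.097]}
G={'bypass_grip':[.125,0,.08],'inlet_grip':[0,.14,.08],'outlet_grip':[0,-.14,.08]}
gr={}
plane=[]
for c in ['scene','top']:
    d=cams.snapshot(c)
    for t in L:
        q=landmark_of(t,c)
        if q: P.append(L[t]);W.append(q[0]['xyz'])
    for t in G:
        q=landmark_of(t,c)
        if q: gr.setdefault(t,[]).append(np.array(q[0]['xyz']))
    hsv=cv2.cvtColor(d['color'],cv2.COLOR_BGR2HSV)
    m=cv2.inRange(hsv,(15,120,90),(35,255,255))
    v,u=np.mgrid[0:480,0:640]; z=d['range_z']
    pc=np.stack([u,v,np.ones_like(u)],-1)@np.linalg.inv(d['mtx']).T*z[...,None]
    Rc=cv2.Rodrigues(d['rvec'])[0]; w=(pc-d['tvec'].ravel())@Rc
    n,lab,st,ce=cv2.connectedComponentsWithStats(m)
    for i in np.argsort(-st[1:,4])[:5]+1:
        b=w[(lab==i)&(z>0)]; print(c,st[i],b.mean(0).round(4) if len(b) else None, (b.max(0)+b.min(0)).round(4)/2 if len(b) else None)
    np.save(f'pics/w_{c}.npy',w)
P=np.array(P);W=np.array(W)
def res(p):
    R,o=frame(p); r=[(W-(P@R.T+o)).ravel()]
    for t in G:
        for g in gr[t]:
            l=R.T@(g-o)-G[t]; r.append([ (np.hypot(l[0],l[1])-.065), l[2]])
    return np.concatenate(r)
s=least_squares(res,[.61,.03,.09,0],loss='soft_l1',f_scale=.004); print(s.x,np.degrees(s.x[3]),np.abs(res(s.x)).max())
R,o=frame(s.x); np.save('fit.npy',s.x)
for t in G:
    l=R.T@(np.mean(gr[t],0)-o)-G[t]; print(t,l.round(4),'ang from +x_p',np.degrees(np.arctan2(l[1],l[0])))
# plane check & edges from top cloud
w=np.load('pics/w_top.npy').reshape(-1,3); l=(w-o)@R
k=(abs(l[:,2])<.012)&(abs(l[:,0]-.0)<.2)&(abs(l[:,1])<.28); q=l[k]; print(k.sum(),'z med',np.median(q[:,2]))
A=np.c_[q[:,:2],np.ones(len(q))]; i=abs(q[:,2]-np.median(q[:,2]))<.004; print('plane',np.linalg.lstsq(A[i],q[i,2],rcond=None)[0])
print('ext',np.percentile(q[:,0],[.3,99.7]),np.percentile(q[:,1],[.3,99.7]))
for x0 in(-.12,0.03,.06,.15):
    e=q[abs(q[:,0]-x0)<.01,1]; print(x0,e.min(),e.max())
for y0 in(-.2,-.1,.1,.2):
    e=q[abs(q[:,1]-y0)<.01,0]; print(y0,e.min(),e.max())
E
```

```text
scene [329 294  35  17 387] [0.7163 0.0344 0.1876] [0.713   0.03475 0.1844 ]
scene [384 255  31  14 323] [0.598  0.1685 0.1326] [0.59445 0.17065 0.1278 ]
scene [259 266  31  15 311] [ 0.6121 -0.1098  0.1323] [ 0.60925 -0.1101   0.13065]
scene [342 288   8   5  26] [0.7007 0.033  0.2101] [0.6991  0.03385 0.20965]
scene [396 248   7   5  23] [0.5814 0.1669 0.1542] [0.57915 0.1676  0.15385]
top [305 146  31  14 273] [0.7097 0.0339 0.1913] [0.709  0.0338 0.1887]
top [246 201  30  14 216] [0.5934 0.1597 0.1377] [0.59025 0.1712  0.1265 ]
top [368 198  30  13 192] [ 0.6082 -0.1184  0.1368] [ 0.60375 -0.11115  0.1399 ]
top [317 152   7   6  16] [0.7004 0.0324 0.2124] [0.69935 0.0332  0.2117 ]
top [380 206   7   6  16] [ 0.5933 -0.1078  0.1581] [ 0.59155 -0.1097   0.1577 ]
[0.61540713 0.03016568 0.08976127 0.02915024] 1.6701857831435396 0.005603859763175456
bypass_grip [-0.0641 -0.0011  0.0003] ang from +x_p -179.03063030238624
inlet_grip [0.0118 0.0661 0.0006] ang from +x_p 79.86286768791395
outlet_grip [ 0.0072  0.0653 -0.003 ] ang from +x_p 83.75078143441398
24351 z med 0.001160622874216957
plane [0.00091031 0.00509352 0.00131791]
ext [-0.19928209  0.1788206 ] [-0.26285448  0.25969691]
-0.12 -0.2577785401106026 0.2527359545188803
0.03 -0.25499124617426594 0.25458331143187246
0.06 -0.25322639092246574 0.25569638458364063
0.15 -0.25289826956523026 0.2570222810091569
-0.2 -0.19994409184357517 0.18027657344530384
-0.1 -0.19942361025035868 0.17875187322304187
0.1 -0.1998100154256302 0.17563632018586228
0.2 -0.19992247829843526 0.17411365007498728
```

```bash
cat >> h.py <<'E'
from scipy.spatial.transform import Rotation as Ro
a=np.radians(26)
O=np.array([.6155,.0302,.0905])
R=Ro.from_euler('z',np.radians(2.65)).as_matrix()@np.array([[np.cos(a),0,-np.sin(a)],[0,1,0],[np.sin(a),0,np.cos(a)]])
RT=np.column_stack([R[:,1],R[:,0],-R[:,2]])   # tool: x=y_p, y=x_p, z=-z_p
STEM=dict(bypass=[.125,0,.08],inlet=[0,.14,.08],outlet=[0,-.14,.08])
def st():
    s=env.observe(); l=R.T@(s['tcp_pos']-O)*1e3
    print('t %.2f'%s['clock'],'panel mm',l.round(1),'rotvec err frac',(Ro.from_matrix(s['eef_rot'].T@RT).as_rotvec()/(np.pi/2)).round(3),'F_panel',(R.T@s['ft_force']).round(1),'q7',round(s['joint_positions'][6],1)); return s
def ang(names=('bypass','inlet','outlet'),cs=('top','scene')):
    for c in cs:
        cams.snapshot(c)
        for n in names:
            for q in landmark_of(n+'_grip',c)[:2]:
                l=R.T@(np.array(q['xyz'])-O)-STEM[n]; print(c,n,(l*1e3).round(1),'ang %.1f'%np.degrees(np.arctan2(l[1],l[0])),round(q['score'],2))
E
python3 - <<'E'
from h import *
s=st()
p=O+R@np.array([.06,.045,.2]); print('hover',p)
print('lin units',s['eef_rot'].T@(p-s['tcp_pos'])/.025)
# path for bypass
for ph in range(180,275,10):
    f=np.radians(ph);u=np.array([np.cos(f),np.sin(f)]);t=np.array([-u[1],u[0]])
    d=10+14.5*abs(t[0])+11*abs(t[1]); print(ph,(np.array([125,0])+65*u-d*t).round(0))
E
```

```text
t 1.90 panel mm [-346.4 -605.3  325.6] rotvec err frac [-0.246  0.189 -0.818] F_panel [-1.2 -0.2 -0.9] q7 -4.3
hover [0.57970894 0.07359161 0.29656108]
lin units [ 22.98582437 -20.75910304  -2.61101184]
180 [60. 21.]
190 [57. 12.]
200 [55.  2.]
210 [55. -9.]
220 [ 57. -21.]
230 [ 62. -32.]
240 [ 68. -42.]
250 [ 77. -52.]
260 [ 88. -59.]
270 [100. -65.]
```

servo_tool(increments=[{"linear": [0,0,-0.8]},{"linear": [0,0,-0.8]},{"linear": [0,0,-0.8]},{"linear": [0,0,-0.8]},{"linear": [0,0,-0.8]},{"linear": [0,0,-0.8]},{"linear": [0,0,0]},{"linear": [0,0,0]},{"linear": [0,0,0]},{"linear": [0,0,0]}], fingers=-1, newtons=40)

```text
invalid input at $.increments[0]: expected keys linear, twist
```

servo_tool(increments=[{"linear": [0,0,-0.8],"twist": [0,0,0]},{"linear": [0,0,-0.8],"twist": [0,0,0]},{"linear": [0,0,-0.8],"twist": [0,0,0]},{"linear": [0,0,-0.8],"twist": [0,0,0]},{"linear": [0,0,-0.8],"twist": [0,0,0]},{"linear": [0.4,-0.4,-0.4],"twist": [0,0,0]},{"linear": [0.9,-0.8,0],"twist": [0,0,0]},{"linear": [0.9,-0.8,0],"twist": [0,0,0]},{"linear": [0.9,-0.8,0],"twist": [0,0,0]},{"linear": [0.9,-0.8,0],"twist": [0,0,0]}], fingers=-1, newtons=40)

```text
clock: 2.73
tcp_pos: [0.2586, -0.4771, 0.341]
eef_rot: [[0.953, 0.304, -0.0], [0.304, -0.953, 0.0], [0.0, -0.0, -1.0]]
ft_force: [0.9, -0.8, 0.4]
finger_gap: 0.0001
grasp_force: 0.0
```

servo_tool(increments=[{"linear": [0.9,-0.8,0],"twist": [0,0,0]},{"linear": [0.9,-0.8,0],"twist": [0,0,0]},{"linear": [0.9,-0.8,0],"twist": [0,0,0]},{"linear": [0.9,-0.8,0],"twist": [0,0,0]},{"linear": [0.9,-0.8,0],"twist": [0,0,0]},{"linear": [0.9,-0.8,0],"twist": [0,0,0]},{"linear": [0.9,-0.8,0],"twist": [0,0,0]},{"linear": [0.9,-0.8,0],"twist": [0,0,0]},{"linear": [0.9,-0.8,0],"twist": [0,0,0]},{"linear": [0.9,-0.8,0],"twist": [0,0,0]}])

```text
clock: 3.57
tcp_pos: [0.4116, -0.2181, 0.3411]
eef_rot: [[0.953, 0.304, -0.0], [0.304, -0.953, -0.0], [-0.0, 0.0, -1.0]]
ft_force: [0.8, -0.4, 0.0]
finger_gap: -0.0
grasp_force: 0.0
```

```bash
python3 -c "
from h import *
s=st();print(s['tcp_pos'],s['joint_positions'].round(1) if hasattr(s['joint_positions'],'round') else s['joint_positions'])
print(s['eef_rot'].T@(O+R@np.array([.06,.045,.2])-s['tcp_pos'])/.025)"
```

```text
t 3.57 panel mm [ -83.5 -238.7  319.6] rotvec err frac [-0.246  0.189 -0.817] F_panel [ 0.7 -0.4 -0.3] q7 -52.8
[ 0.41158671 -0.2181451   0.34112779] [ 34.9   6.4 -15.1 100.    1.7  73.9 -52.8]
[ 9.95787205 -9.06935853  1.77934173]
```

servo_tool(increments=[{"linear": [0.9,-0.8,0],"twist": [0,0,0]},{"linear": [0.9,-0.8,0],"twist": [0,0,0]},{"linear": [0.9,-0.8,0],"twist": [0,0,0]},{"linear": [0.9,-0.8,0],"twist": [0,0,0]},{"linear": [0.9,-0.8,0],"twist": [0,0,0]},{"linear": [0.9,-0.8,0],"twist": [0,0,0]},{"linear": [0.9,-0.8,0],"twist": [0,0,0]},{"linear": [0.9,-0.8,0],"twist": [0,0,0]},{"linear": [0.9,-0.8,0],"twist": [0,0,0]},{"linear": [0.9,-0.8,0],"twist": [0,0,0]}])

```text
clock: 4.4
tcp_pos: [0.5649, 0.0405, 0.341]
eef_rot: [[0.953, 0.304, -0.0], [0.304, -0.953, -0.0], [-0.0, 0.0, -1.0]]
ft_force: [-0.0, -0.6, -0.4]
finger_gap: 0.0002
grasp_force: 0.0
```

servo_tool(increments=[{"linear": [0,0,0],"twist": [-0.02,0.015,-0.068]},{"linear": [0,0,0],"twist": [-0.02,0.015,-0.068]},{"linear": [0,0,0],"twist": [-0.02,0.015,-0.068]},{"linear": [0,0,0],"twist": [-0.02,0.015,-0.068]},{"linear": [0,0,0],"twist": [-0.02,0.015,-0.068]},{"linear": [0,0,0],"twist": [-0.02,0.015,-0.068]},{"linear": [0,0,0],"twist": [-0.02,0.015,-0.068]},{"linear": [0,0,0],"twist": [-0.02,0.015,-0.068]},{"linear": [0,0,0],"twist": [-0.02,0.015,-0.068]},{"linear": [0,0,0],"twist": [-0.02,0.015,-0.068]}])

```text
clock: 5.23
tcp_pos: [0.5641, 0.0396, 0.341]
eef_rot: [[0.166, 0.916, 0.366], [0.985, -0.168, -0.028], [0.036, 0.365, -0.93]]
ft_force: [0.0, 0.1, -0.7]
finger_gap: 0.0002
grasp_force: 0.0
```

```bash
python3 -c "
from h import *
s=st();print(s['tcp_pos'],np.round(s['joint_positions'],1))
"
```

```text
t 5.23 panel mm [ 64.   11.7 247.4] rotvec err frac [-0.048  0.034 -0.134] F_panel [-0.3  0.1 -0.6] q7 -32.1
[0.56409871 0.03957247 0.34096724] [ 18.6   5.7 -34.7 105.1  13.5  50.5 -32.1]
```

servo_tool(increments=[{"linear": [0,0,0],"twist": [-0.024,0.017,-0.067]},{"linear": [0,0,0],"twist": [-0.024,0.017,-0.067]},{"linear": [0.3,0,0],"twist": [0,0,0]},{"linear": [0.5,0,0.5],"twist": [0,0,0]},{"linear": [0.5,0,0.8],"twist": [0,0,0]},{"linear": [0,0,0.8],"twist": [0,0,0]},{"linear": [0,0,0.8],"twist": [0,0,0]},{"linear": [0,0,0.6],"twist": [0,0,0]},{"linear": [0,0,0],"twist": [0,0,0]},{"linear": [0,0,0],"twist": [0,0,0]}])

```text
clock: 6.07
tcp_pos: [0.6009, 0.0733, 0.2618]
eef_rot: [[-0.042, 0.9, 0.435], [0.999, 0.037, 0.02], [0.002, 0.435, -0.9]]
ft_force: [0.2, 0.1, -0.2]
finger_gap: -0.0002
grasp_force: 0.0
```

```bash
python3 -c "
from h import *
s=st();d=cams.snapshot('wrist');cv2.imwrite('pics/wr1.png',d['color'])
for n in ['bypass_grip','vent_grip','filter']:
  print(n,[(1e3*(R.T@(np.array(q['xyz'])-O))).round(1).tolist()+[round(q['score'],2)] for q in landmark_of(n,'wrist')])
"
```

```text
t 6.07 panel mm [ 63.8  43.8 159.5] rotvec err frac [-0.002  0.    -0.003] F_panel [ 0.1  0.1 -0.2] q7 -32.4
bypass_grip [[-0.0, 1.8, 95.2, 0.33]]
vent_grip [[1.3, -3.6, 98.9, 0.68]]
filter [[-3.4, -1.9, 62.6, 0.56], [2.8, 3.6, -2.5, 0.38]]
```

servo_tool(increments=[{"linear": [0,0,0.6],"twist": [0,0,0]},{"linear": [0,0,0.6],"twist": [0,0,0]},{"linear": [0,0,0.6],"twist": [0,0,0]},{"linear": [0,0,0.6],"twist": [0,0,0]},{"linear": [0,0,0.6],"twist": [0,0,0]},{"linear": [0,0,0.6],"twist": [0,0,0]},{"linear": [-0.3,-0.1,0],"twist": [0,0,0]},{"linear": [-0.3,-0.1,0],"twist": [0,0,0]},{"linear": [-0.3,-0.1,0],"twist": [0,0,0]},{"linear": [-0.4,-0.06,0],"twist": [0,0,0]}])

```text
clock: 7.1
tcp_pos: [0.6349, 0.044, 0.1794]
eef_rot: [[-0.044, 0.897, 0.44], [0.999, 0.037, 0.024], [0.005, 0.44, -0.898]]
ft_force: [5.8, 11.4, -4.9]
finger_gap: -0.0001
grasp_force: 5.3
```

```bash
python3 -c "
from h import *
st()"
```

```text
t 7.10 panel mm [56.9 12.9 71.1] rotvec err frac [ 0.001 -0.002 -0.003] F_panel [ 3.5 11.1 -7.2] q7 -39.0
```

servo_tool(increments=[{"linear": [-0.38,0,0],"twist": [0,0,0]},{"linear": [-0.44,0,0],"twist": [0,0,0]},{"linear": [-0.48,0.08,0],"twist": [0,0,0]},{"linear": [-0.44,0.2,0],"twist": [0,0,0]},{"linear": [-0.4,0.24,0],"twist": [0,0,0]},{"linear": [-0.4,0.36,0],"twist": [0,0,0]},{"linear": [-0.28,0.44,0],"twist": [0,0,0]},{"linear": [0,0.2,0],"twist": [0,0,0]},{"linear": [0,0,0],"twist": [0,0,0]},{"linear": [0,0,0],"twist": [0,0,0]}])

```text
clock: 7.93
tcp_pos: [0.6703, -0.0283, 0.1947]
eef_rot: [[-0.04, 0.899, 0.436], [0.999, 0.035, 0.019], [0.002, 0.436, -0.9]]
ft_force: [-4.0, 1.7, -0.5]
finger_gap: -0.0001
grasp_force: 1.8
```

```bash
python3 -c "
from h import *
st();ang()"
```

```text
t 7.93 panel mm [ 92.4 -61.   70.8] rotvec err frac [-0.001  0.001 -0.004] F_panel [-3.7  1.9  1.3] q7 -25.5
top bypass [-11.7 -63.1  -1.8] ang -100.5 0.57
top inlet [ 9.2 67.  -3.7] ang 82.2 0.74
scene inlet [11.4 65.2 -2.1] ang 80.1 0.63
scene outlet [ 9.  67.1  0.4] ang 82.3 0.44
```

servo_tool(increments=[{"linear": [0,0.2,0],"twist": [0,0,0]},{"linear": [0,0.2,0],"twist": [0,0,0]},{"linear": [0,0.1,0],"twist": [0,0,0]},{"linear": [0,0.06,0],"twist": [0,0,0]},{"linear": [0,0,0],"twist": [0,0,0]},{"linear": [0,0,0],"twist": [0,0,0]},{"linear": [0,0,0],"twist": [0,0,0]},{"linear": [0,0,0],"twist": [0,0,0]},{"linear": [0,0,0],"twist": [0,0,0]},{"linear": [0,0,0],"twist": [0,0,0]}])

```text
clock: 9.17
tcp_pos: [0.6786, -0.0292, 0.1973]
eef_rot: [[-0.038, 0.903, 0.427], [0.999, 0.035, 0.015], [-0.001, 0.428, -0.904]]
ft_force: [-21.5, -2.4, 4.3]
finger_gap: 0.0001
grasp_force: 9.5
```

```bash
python3 -c "
from h import *
st();ang(['bypass']);ang(['bypass'])"
```

```text
t 9.17 panel mm [101.  -62.2  69.6] rotvec err frac [-0.008  0.003 -0.004] F_panel [-17.5  -1.4  13.3] q7 -24.9
top bypass [ -1.8 -62.4  -2.9] ang -91.7 0.64
scene bypass [  2.6 -67.5   2.9] ang -87.8 0.93
scene bypass [-57.   -2.5 -38.9] ang -177.5 0.22
top bypass [ -5.1 -60.5  -4. ] ang -94.8 0.82
top bypass [-116.9  207.4   -0.3] ang 119.4 0.19
scene bypass [ -1.  -71.    4.5] ang -90.8 0.96
```

servo_tool(increments=[{"linear": [0,-0.4,0],"twist": [0,0,0]},{"linear": [0,-0.2,-0.4],"twist": [0,0,0]},{"linear": [0,0,-0.8],"twist": [0,0,0]},{"linear": [0,0,-0.8],"twist": [0,0,0]},{"linear": [0,0,-0.8],"twist": [0,0,0]},{"linear": [0.8,-0.4,0],"twist": [0,0,0]},{"linear": [0.8,-0.4,0],"twist": [0,0,0]},{"linear": [0.8,-0.4,0],"twist": [0,0,0]},{"linear": [0.8,-0.4,0],"twist": [0,0,0]},{"linear": [0.8,-0.4,0],"twist": [0,0,0]}])

```text
clock: 10.4
tcp_pos: [0.591, 0.0699, 0.2367]
eef_rot: [[-0.04, 0.897, 0.439], [0.999, 0.035, 0.019], [0.002, 0.44, -0.898]]
ft_force: [0.7, 0.2, -0.1]
finger_gap: -0.0001
grasp_force: 0.0
```

servo_tool(increments=[{"linear": [0.8,-0.4,0],"twist": [0,0,0]},{"linear": [0.8,-0.4,0],"twist": [0,0,0]},{"linear": [0.8,-0.4,0],"twist": [0,0,0]},{"linear": [0.8,-0.4,0],"twist": [0,0,0]},{"linear": [0.8,-0.4,0],"twist": [0,0,0]},{"linear": [0.8,-0.4,0],"twist": [0,0,0]},{"linear": [0.8,-0.4,0],"twist": [0,0,0]},{"linear": [0.8,-0.4,0],"twist": [0,0,0]},{"linear": [0,0,0],"twist": [0,0,0]},{"linear": [0,0,0],"twist": [0,0,0]}])

```text
clock: 11.23
tcp_pos: [0.5125, 0.2278, 0.2016]
eef_rot: [[-0.043, 0.898, 0.438], [0.999, 0.038, 0.022], [0.003, 0.438, -0.899]]
ft_force: [0.2, -0.2, -0.3]
finger_gap: 0.0
grasp_force: 0.0
```

```bash
python3 -c "
from h import *
st();ang();ang()
for ph in range(81,-1,-9):
    f=np.radians(ph);u=np.array([np.cos(f),np.sin(f)]);t=np.array([u[1],-u[0]])
    d=10+11*abs(t[0])+11*abs(t[1]); print(ph,(62*u-d*t).round(0))
"
```

```text
t 11.23 panel mm [-35.6 202.2 141. ] rotvec err frac [ 0.    -0.001 -0.002] F_panel [-0.  -0.2 -0.3] q7 -73.6
top bypass [ -3.6 -65.1  -2.9] ang -93.2 0.83
top inlet [10.9 69.8 -1.9] ang 81.1 0.54
top outlet [ 5.6 64.8  0.4] ang 85.1 0.6
top outlet [ -1.4 140.2 -20.7] ang 90.6 0.25
scene bypass [  1.3 -68.9   0.7] ang -89.0 0.84
scene bypass [-131.1   -2.4  -18.3] ang -179.0 0.5
scene inlet [14.4 63.6 -0.5] ang 77.2 0.77
scene outlet [ 8.8 65.6  0.9] ang 82.4 0.8
top bypass [ -1.4 -62.3  -2.8] ang -91.3 0.91
top inlet [ 9.5 65.5 -2.3] ang 81.8 0.59
top outlet [ 5.9 68.6 -0.9] ang 85.1 0.62
scene bypass [ -0.5 -71.1   4. ] ang -90.4 0.75
scene inlet [15.9 67.  -4.3] ang 76.6 0.66
scene outlet [10.6 65.1 -1.5] ang 80.8 0.77
scene outlet [ -48.7 -201.8 -163.6] ang -103.6 0.45
81 [-13.  65.]
72 [-4. 66.]
63 [ 6. 66.]
54 [16. 65.]
45 [26. 62.]
36 [35. 57.]
27 [44. 50.]
18 [52. 42.]
9 [58. 32.]
0 [62. 21.]
```

servo_tool(increments=[{"linear": [0,0,0.7],"twist": [0,0,0]},{"linear": [0,0,0.7],"twist": [0,0,0]},{"linear": [0,0,0.7],"twist": [0,0,0]},{"linear": [0,0,0.7],"twist": [0,0,0]},{"linear": [0,0,0],"twist": [0,0,0]},{"linear": [0.06,0.45,0],"twist": [0,0,0]},{"linear": [0.06,0.45,0],"twist": [0,0,0]},{"linear": [0.04,0.36,0],"twist": [0,0,0]},{"linear": [0,0.4,0],"twist": [0,0,0]},{"linear": [0,0,0],"twist": [0,0,0]}])

```text
clock: 12.87
tcp_pos: [0.5787, 0.2319, 0.1547]
eef_rot: [[-0.039, 0.901, 0.433], [0.999, 0.035, 0.017], [0.0, 0.433, -0.901]]
ft_force: [-4.9, -0.2, -3.4]
finger_gap: -0.0003
grasp_force: 2.4
```

```bash
python3 -c "
from h import *
st();ang(['inlet'])"
```

```text
t 12.87 panel mm [  3.5 203.2  69.8] rotvec err frac [-0.004  0.002 -0.004] F_panel [-5.9  0.1 -0.9] q7 -77.2
top inlet [28.1 59.5 -2.6] ang 64.7 0.8
top inlet [  -5.7 -139.3   17.2] ang -92.3 0.59
scene inlet [28.6 59.1 -0.6] ang 64.2 0.57
```

servo_tool(increments=[{"linear": [-0.04,0.4,0],"twist": [0,0,0]},{"linear": [-0.12,0.4,0],"twist": [0,0,0]},{"linear": [-0.2,0.36,0],"twist": [0,0,0]},{"linear": [-0.28,0.36,0],"twist": [0,0,0]},{"linear": [-0.32,0.32,0],"twist": [0,0,0]},{"linear": [-0.4,0.24,0],"twist": [0,0,0]},{"linear": [-0.44,0.16,0],"twist": [0,0,0]},{"linear": [-0.12,0,0],"twist": [0,0,0]},{"linear": [0,0,0],"twist": [0,0,0]},{"linear": [0,0,0],"twist": [0,0,0]}])

```text
clock: 13.9
tcp_pos: [0.6312, 0.1926, 0.1802]
eef_rot: [[-0.047, 0.899, 0.436], [0.999, 0.039, 0.028], [0.008, 0.437, -0.899]]
ft_force: [-2.1, 12.0, -9.1]
finger_gap: 0.0002
grasp_force: 6.1
```

```bash
python3 -c "
from h import *
st();ang(['inlet']);ang(['inlet'])"
```

```text
t 13.90 panel mm [ 60.2 161.5  70.5] rotvec err frac [-0.001 -0.005 -0.002] F_panel [-5.4 12.  -7.5] q7 -63.5
top inlet [63.   2.9 -2.9] ang 2.6 0.53
scene inlet [66.5  0.8 -1.9] ang 0.7 0.49
top inlet [65.3  3.3 -4.8] ang 2.9 0.84
scene inlet [ 124.9 -211.1    3.4] ang -59.4 0.54
scene inlet [66.5  5.6 -2.3] ang 4.8 0.52
```

servo_tool(increments=[{"linear": [-0.08,0,0],"twist": [0,0,0]},{"linear": [-0.08,0,0],"twist": [0,0,0]},{"linear": [0,0,0],"twist": [0,0,0]},{"linear": [0,0,0],"twist": [0,0,0]},{"linear": [0,0,0],"twist": [0,0,0]},{"linear": [0.2,0,0],"twist": [0,0,0]},{"linear": [0.3,0,-0.4],"twist": [0,0,0]},{"linear": [0,0,-0.8],"twist": [0,0,0]},{"linear": [0,0,-0.8],"twist": [0,0,0]},{"linear": [0,0,-0.8],"twist": [0,0,0]}])

```text
clock: 15.13
tcp_pos: [0.6014, 0.1948, 0.2451]
eef_rot: [[-0.041, 0.898, 0.438], [0.999, 0.036, 0.02], [0.002, 0.438, -0.899]]
ft_force: [-0.4, -0.2, 0.9]
finger_gap: -0.0002
grasp_force: 0.0
```

```bash
python3 -c "
from h import *
s=st();ang();ang()"
```

```text
t 15.13 panel mm [ 61.9 165.1 141.8] rotvec err frac [-0.     0.    -0.004] F_panel [-0.  -0.2  1. ] q7 -57.0
top bypass [ -0.6 -59.6  -2.4] ang -90.6 0.89
top bypass [-175.5 -343.7 -155.9] ang -117.1 0.52
top inlet [64.4  4.6 -2.2] ang 4.0 0.53
top outlet [ 5.5 67.1  0.2] ang 85.3 0.61
scene bypass [  0.9 -68.5   3.3] ang -89.3 0.96
scene bypass [-59.1   1.  -40.2] ang 179.1 0.69
scene inlet [66.6  1.6 -2.1] ang 1.3 0.48
scene outlet [ 6.2 67.2 -0.4] ang 84.7 0.71
scene outlet [ 67.5 281.3  -0.6] ang 76.5 0.43
top bypass [ -2.  -60.   -1.9] ang -91.9 0.62
top inlet [63.1  5.4 -2.4] ang 4.9 0.71
top outlet [ 6.9 68.6 -1.2] ang 84.2 0.87
top outlet [-203.3 -219.8  -85. ] ang -132.8 0.34
scene bypass [ -0.6 -68.1   2.1] ang -90.5 0.86
scene bypass [-128.7    1.6  -79.1] ang 179.3 0.66
scene inlet [66.6  0.7 -0.8] ang 0.6 0.64
scene outlet [ 8.1 66.3 -2.7] ang 83.1 0.64
```

servo_tool(increments=[{"linear": [-0.9,-0.36,0],"twist": [0,0,0]},{"linear": [-0.9,-0.36,0],"twist": [0,0,0]},{"linear": [-0.9,-0.36,0],"twist": [0,0,0]},{"linear": [-0.9,-0.36,0],"twist": [0,0,0]},{"linear": [-0.9,-0.36,0],"twist": [0,0,0]},{"linear": [-0.9,-0.36,0],"twist": [0,0,0]},{"linear": [-0.9,-0.36,0],"twist": [0,0,0]},{"linear": [-0.9,-0.36,0],"twist": [0,0,0]},{"linear": [-0.9,-0.36,0],"twist": [0,0,0]},{"linear": [-0.9,-0.36,0],"twist": [0,0,0]}])

```text
clock: 16.77
tcp_pos: [0.5295, -0.0347, 0.2032]
eef_rot: [[-0.041, 0.899, 0.437], [0.999, 0.036, 0.019], [0.001, 0.437, -0.899]]
ft_force: [0.6, 0.0, 0.7]
finger_gap: -0.0001
grasp_force: 0.0
```

```bash
cat >> h.py <<'E'
def pca(names=('bypass','inlet','outlet')):
    for c in ('top','scene'):
        d=cams.snapshot(c); z=d['range_z']; v,u=np.mgrid[0:480,0:640]
        pc=np.stack([u,v,np.ones_like(u)],-1)@np.linalg.inv(d['mtx']).T*z[...,None]
        l=((pc-d['tvec'].ravel())@cv2.Rodrigues(d['rvec'])[0]-O)@R
        for n in names:
            q=l-np.array(STEM[n]); r=np.hypot(q[...,0],q[...,1])
            m=(z>0)&(d['color'].max(-1)<70)&(abs(q[...,2])<.02)&(r>.03)&(r<.1); k=q[m][:,:2]
            if len(k)<15: print(c,n,len(k)); continue
            e=np.linalg.svd(k-k.mean(0))[2][0]; e*=np.sign(e@k.mean(0))
            print(c,n,len(k),'mean',(k.mean(0)*1e3).round(1),'axis ang %.1f'%np.degrees(np.arctan2(e[1],e[0])))
E
python3 -c "
from h import *
st();pca()"
```

```text
t 16.77 panel mm [-30.5 -60.9 140.3] rotvec err frac [-0.001  0.001 -0.004] F_panel [ 0.9 -0.   0.3] q7 -18.0
top bypass 212 mean [  1.  -65.4] axis ang -89.4
top inlet 208 mean [66.4 -1.3] axis ang 1.4
top outlet 186 mean [ 8.4 65.2] axis ang 84.2
scene bypass 185 mean [  2.5 -65. ] axis ang -90.4
scene inlet 160 mean [69.4 -1.7] axis ang 1.6
scene outlet 142 mean [10.1 63.2] axis ang 83.7
```

servo_tool(increments=[{"linear": [-0.35,-0.1,0],"twist": [0,0,0]},{"linear": [-0.35,-0.1,0.5],"twist": [0,0,0]},{"linear": [0,0,0.7],"twist": [0,0,0]},{"linear": [0,0,0.7],"twist": [0,0,0]},{"linear": [0,0,0.7],"twist": [0,0,0]},{"linear": [0,0,0.2],"twist": [0,0,0]},{"linear": [0.06,0.45,0],"twist": [0,0,0]},{"linear": [0.06,0.45,0],"twist": [0,0,0]},{"linear": [0.04,0.36,0],"twist": [0,0,0]},{"linear": [0,0.4,0],"twist": [0,0,0]}])

```text
clock: 17.7
tcp_pos: [0.5892, -0.0457, 0.1532]
eef_rot: [[-0.039, 0.903, 0.427], [0.999, 0.035, 0.017], [0.0, 0.428, -0.904]]
ft_force: [-12.4, -4.5, -4.5]
finger_gap: -0.0001
grasp_force: 5.5
```

```bash
python3 -c "
from h import *
st();pca(['outlet'])"
```

```text
t 17.70 panel mm [  0.7 -74.6  69.4] rotvec err frac [-0.008  0.002 -0.004] F_panel [-13.3  -4.    1.5] q7 -28.2
top outlet 99 mean [26.4 59.9] axis ang 67.5
scene outlet 241 mean [28.9 59.8] axis ang 65.1
```

servo_tool(increments=[{"linear": [-0.04,0.4,0],"twist": [0,0,0]},{"linear": [-0.12,0.4,0],"twist": [0,0,0]},{"linear": [-0.2,0.36,0],"twist": [0,0,0]},{"linear": [-0.28,0.36,0],"twist": [0,0,0]},{"linear": [-0.32,0.32,0],"twist": [0,0,0]},{"linear": [-0.4,0.24,0],"twist": [0,0,0]},{"linear": [-0.44,0.16,0],"twist": [0,0,0]},{"linear": [-0.2,0,0],"twist": [0,0,0]},{"linear": [-0.08,0,0],"twist": [0,0,0]},{"linear": [0,0,0],"twist": [0,0,0]}])

```text
clock: 18.63
tcp_pos: [0.644, -0.0873, 0.1789]
eef_rot: [[-0.049, 0.9, 0.432], [0.999, 0.04, 0.028], [0.008, 0.433, -0.901]]
ft_force: [-3.0, 16.4, -7.2]
finger_gap: 0.0002
grasp_force: 8.6
```

```bash
python3 -c "
from h import *
st();pca(['outlet'])"
```

```text
t 18.63 panel mm [  59.5 -118.7   69.4] rotvec err frac [-0.004 -0.005 -0.001] F_panel [-5.2 16.5 -5.5] q7 -17.3
top outlet 40 mean [79.3 -3.5] axis ang -9.4
scene outlet 218 mean [70.9  5.9] axis ang 7.7
```

servo_tool(increments=[{"linear": [-0.1,0,0],"twist": [0,0,0]},{"linear": [0,0,0],"twist": [0,0,0]},{"linear": [0,0,0],"twist": [0,0,0]},{"linear": [0,0,0],"twist": [0,0,0]},{"linear": [0.2,0,0],"twist": [0,0,0]},{"linear": [0.3,0,-0.4],"twist": [0,0,0]},{"linear": [0,0,-0.9],"twist": [0,0,0]},{"linear": [0,0,-0.9],"twist": [0,0,0]},{"linear": [0,0,-0.9],"twist": [0,0,0]},{"linear": [0,0,-0.4],"twist": [0,0,0]}])

```text
clock: 19.57
tcp_pos: [0.6078, -0.0857, 0.263]
eef_rot: [[-0.041, 0.897, 0.44], [0.999, 0.037, 0.018], [0.0, 0.44, -0.898]]
ft_force: [0.2, 0.7, 0.3]
finger_gap: -0.0001
grasp_force: 0.0
```

servo_tool(increments=[{"linear": [0.5,-0.3,0],"twist": [0,0,0]},{"linear": [0.5,-0.3,0],"twist": [0,0,0]},{"linear": [0.5,-0.3,0],"twist": [0,0,0]},{"linear": [0.5,-0.3,0],"twist": [0,0,0]},{"linear": [0.5,-0.3,0],"twist": [0,0,0]},{"linear": [0.5,-0.3,0],"twist": [0,0,0]},{"linear": [0.5,-0.3,0],"twist": [0,0,0]},{"linear": [0.5,-0.3,0],"twist": [0,0,0]},{"linear": [0,0,0],"twist": [0,0,0]},{"linear": [0,0,0],"twist": [0,0,0]}], fingers=0.2)

```text
clock: 20.4
tcp_pos: [0.5496, 0.0121, 0.2337]
eef_rot: [[-0.042, 0.898, 0.437], [0.999, 0.037, 0.019], [0.001, 0.437, -0.899]]
ft_force: [0.4, -1.0, 0.1]
finger_gap: 0.051
grasp_force: 0.0
```

```bash
python3 -c "
from h import *
s=st();print(s['finger_gap']);pca();ang()
for c in ['top','scene','wrist']:
  d=cams.snapshot(c)
  if c=='wrist': cv2.imwrite('pics/wr2.png',d['color'])
  print([(1e3*(R.T@(np.array(q['xyz'])-O))).round(1).tolist()+[round(q['score'],2)] for q in landmark_of('vent_grip',c)])"
```

```text
t 20.40 panel mm [  2.9 -15.1 158. ] rotvec err frac [-0.001  0.001 -0.003] F_panel [ 0.4 -1.  -0.1] q7 -25.5
0.05097492519136727
top bypass 214 mean [  1.1 -65.5] axis ang -89.8
top inlet 210 mean [66.2 -1.2] axis ang 1.1
top outlet 206 mean [66.2  0.9] axis ang 0.0
scene bypass 186 mean [  2.7 -65. ] axis ang -89.9
scene inlet 160 mean [69.2 -1.6] axis ang 1.8
scene outlet 161 mean [69.9  0.5] axis ang -0.2
top bypass [ -4.8 -64.   -3.2] ang -94.3 0.7
top bypass [-126.9   -1.3  -80.5] ang -179.4 0.67
top inlet [62.   4.3 -2.6] ang 4.0 0.58
top inlet [  -1.8 -142.   -79. ] ang -90.7 0.45
top outlet [61.8  1.  -2.6] ang 0.9 0.9
scene bypass [ -0.1 -66.8   2.9] ang -90.1 0.95
scene inlet [67.3  1.5  0. ] ang 1.3 0.47
scene outlet [65.6  4.6  2.6] ang 4.0 0.63
[[-3.9, 0.1, 98.2, 0.67]]
[[-4.4, 1.4, 93.7, 0.79], [-49.8, -342.1, -80.2, 0.38]]
[[1.9, -1.1, 95.4, 0.58]]
```

View pics/wr2.png

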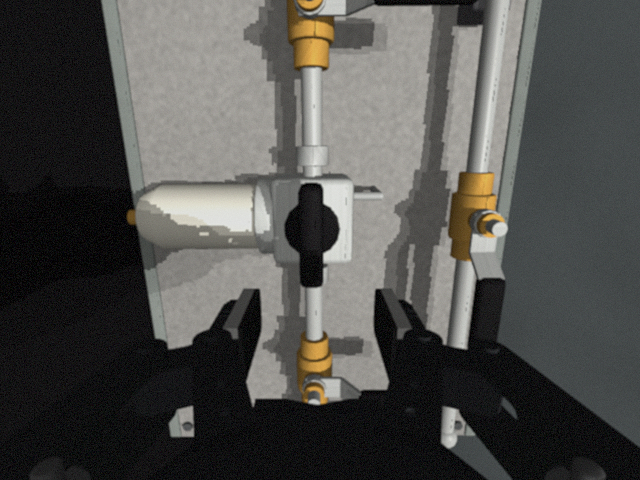

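The wrist view shows the T-bar upright at (311,235), between the open fingers. All three levers are where they should be. Next I'll lower the gripper and grasp the bar.

servo_tool(increments=[{"linear": [0.3,-0.05,0],"twist": [0,0,0]},{"linear": [0.3,-0.07,0],"twist": [0,0,0]},{"linear": [0,0,0],"twist": [0,0,0]},{"linear": [0,0,0.7],"twist": [0,0,0]},{"linear": [0,0,0.7],"twist": [0,0,0]},{"linear": [0,0,0.7],"twist": [0,0,0]},{"linear": [0,0,0.6],"twist": [0,0,0]},{"linear": [0,0,0.4],"twist": [0,0,0]},{"linear": [0,0,0],"twist": [0,0,0]},{"linear": [0,0,0],"twist": [0,0,0]}])

```text
clock: 22.03
tcp_pos: [0.58, 0.028, 0.1619]
eef_rot: [[-0.041, 0.899, 0.436], [0.999, 0.036, 0.02], [0.002, 0.436, -0.9]]
ft_force: [-1.4, 0.7, 0.4]
finger_gap: 0.0513
grasp_force: 0.0
```

servo_tool(increments=[{"linear": [0,0,0],"twist": [0,0,0]},{"linear": [0,0,0],"twist": [0,0,0]},{"linear": [0,0,0],"twist": [0,0,0]},{"linear": [0,0,0],"twist": [0,0,0]},{"linear": [0,0,0],"twist": [0,0,0]},{"linear": [0,0,0],"twist": [0,0,0]},{"linear": [0,0,0],"twist": [0,0,0]},{"linear": [0,0,0],"twist": [0,0,0]},{"linear": [0,0,0],"twist": [0,0,0]},{"linear": [0,0,0],"twist": [0,0,0]}], fingers=-1, newtons=40)

```text
clock: 22.87
tcp_pos: [0.579, 0.0277, 0.1631]
eef_rot: [[-0.04, 0.899, 0.437], [0.999, 0.036, 0.018], [0.0, 0.437, -0.9]]
ft_force: [-14.1, -0.2, 13.9]
finger_gap: 0.0143
grasp_force: 46.6
```

```bash
python3 -c "
from h import *
s=st();print(s['finger_gap'],s['grasp_force'])"
```

```text
t 22.87 panel mm [-1.  -0.9 81.3] rotvec err frac [-0.001  0.001 -0.003] F_panel [-6.6  0.5 18.7] q7 -45.8
0.014279931909875145 46.56292279047193
```

servo_tool(increments=[{"linear": [0,0,-0.08],"twist": [0,0,-0.07]},{"linear": [0,0,0],"twist": [0,0,-0.07]},{"linear": [0,0,0],"twist": [0,0,-0.07]},{"linear": [0,0,0],"twist": [0,0,-0.07]},{"linear": [0,0,0],"twist": [0,0,-0.07]},{"linear": [0,0,0],"twist": [0,0,-0.07]},{"linear": [0,0,0],"twist": [0,0,-0.07]},{"linear": [0,0,0],"twist": [0,0,-0.07]},{"linear": [0,0,0],"twist": [0,0,-0.07]},{"linear": [0,0,0],"twist": [0,0,-0.07]}])

```text
clock: 23.7
tcp_pos: [0.5799, 0.0286, 0.1643]
eef_rot: [[-0.821, 0.367, 0.437], [0.417, 0.909, 0.022], [-0.389, 0.2, -0.899]]
ft_force: [14.9, 5.3, -18.4]
finger_gap: 0.0143
grasp_force: 44.2
```

```bash
python3 -c "
from h import *
s=st();print(s['finger_gap'],s['grasp_force'],R.T@s['torque'])"
```

```text
t 23.70 panel mm [ 0.3  0.1 81.9] rotvec err frac [ 0.    -0.001  0.699] F_panel [  5.5   4.6 -23.2] q7 8.6
0.014334039128299798 44.170634150505066 [ 1.12262016 -0.21051104  0.082809  ]
```

servo_tool(increments=[{"linear": [0,0,0],"twist": [0,0,-0.05]},{"linear": [0,0,0],"twist": [0,0,0]},{"linear": [0,0,0],"twist": [0,0,0]},{"linear": [0,0,0],"twist": [0,0,0]},{"linear": [0,0,0],"twist": [0,0,0]},{"linear": [0,0,0],"twist": [0,0,0]},{"linear": [0,0,0],"twist": [0,0,0]},{"linear": [0,0,0],"twist": [0,0,0]},{"linear": [0,0,0],"twist": [0,0,0]},{"linear": [0,0,0],"twist": [0,0,0]}])

```text
clock: 24.53
tcp_pos: [0.58, 0.0287, 0.1643]
eef_rot: [[-0.846, 0.305, 0.438], [0.349, 0.937, 0.022], [-0.403, 0.171, -0.899]]
ft_force: [14.1, 4.4, -19.0]
finger_gap: 0.014
grasp_force: 44.4
```

servo_tool(increments=[{"linear": [0,0,0],"twist": [0,0,0]},{"linear": [0,0,0],"twist": [0,0,0]},{"linear": [0,0,0],"twist": [0,0,0]},{"linear": [0,0,0],"twist": [0,0,0]},{"linear": [0,0,0],"twist": [0,0,0]},{"linear": [0,0,0],"twist": [0,0,0]},{"linear": [0,0,-0.4],"twist": [0,0,0]},{"linear": [0,0,-0.8],"twist": [0,0,0]},{"linear": [0,0,-0.9],"twist": [0,0,0]},{"linear": [0,0,-0.9],"twist": [0,0,0]}], fingers=0.2)

```text
clock: 25.37
tcp_pos: [0.5459, 0.0269, 0.2318]
eef_rot: [[-0.847, 0.306, 0.435], [0.349, 0.937, 0.02], [-0.402, 0.169, -0.9]]
ft_force: [-0.5, -0.4, 0.2]
finger_gap: 0.0514
grasp_force: 0.0
```

servo_tool(increments=[{"linear": [0,0,-0.9],"twist": [0,0,0]},{"linear": [0,0,-0.9],"twist": [0,0,0]},{"linear": [0,0,-0.9],"twist": [0,0,0]},{"linear": [0,0,0],"twist": [0,0,0]},{"linear": [0,0,0],"twist": [0,0,0]},{"linear": [0,0,0],"twist": [0,0,0]},{"linear": [0,0,0],"twist": [0,0,0]},{"linear": [0,0,0],"twist": [0,0,0]},{"linear": [0,0,0],"twist": [0,0,0]},{"linear": [0,0,0],"twist": [0,0,0]}])

```text
clock: 26.2
tcp_pos: [0.517, 0.0255, 0.2916]
eef_rot: [[-0.847, 0.306, 0.436], [0.349, 0.937, 0.021], [-0.402, 0.17, -0.9]]
ft_force: [0.1, 0.2, 0.3]
finger_gap: 0.0513
grasp_force: 0.0
```

```bash
python3 -c "
from h import *
s=st();print(s['finger_gap']);pca()
d=cams.snapshot('wrist');cv2.imwrite('pics/wr3.png',d['color'])
d=cams.snapshot('top')
for n in ['reagent_bottle','beaker','wide_jar']: print(n,landmark_of(n,'top')[:1])"
```

```text
t 26.20 panel mm [-4.00e-01 -1.00e-01  2.24e+02] rotvec err frac [-0.001 -0.001  0.746] F_panel [0.2 0.2 0.2] q7 50.5
0.05130078813339009
top bypass 219 mean [ -1.2 -64.2] axis ang -57.5
top inlet 209 mean [66.3 -1.3] axis ang 1.6
top outlet 206 mean [66.3  0.9] axis ang 0.1
scene bypass 229 mean [-16.2 -54.3] axis ang -32.1
scene inlet 160 mean [69.4 -1.7] axis ang 1.6
scene outlet 161 mean [70.   0.5] axis ang -0.1
reagent_bottle [{'xyz': [0.4545, -0.339, 0.0003], 'score': 0.58}]
beaker [{'xyz': [0.6196, -0.3114, -0.0016], 'score': 0.6}]
wide_jar [{'xyz': [0.5614, 0.3573, 0.0018], 'score': 0.94}]
```

View pics/wr3.png

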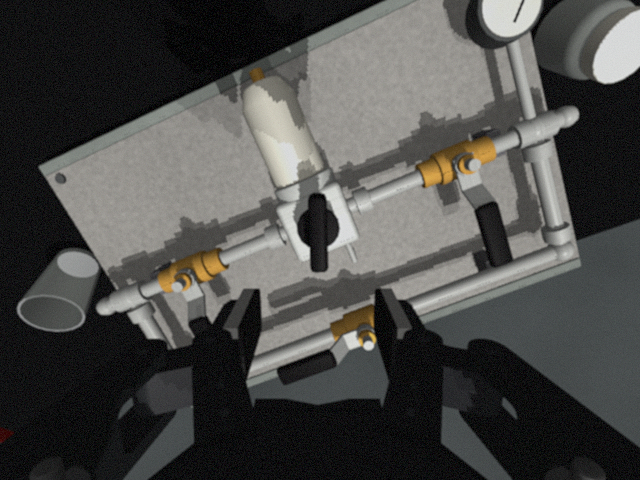

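The wrist view shows the knob bar upright at (318,232), which is about 1.17 rad. The bypass lever at (305,367) lies along its tube, the inlet and outlet levers are across theirs, and the bystanders haven't moved. I'm handing in.

```bash
python3 -c "
from h import *
ang(['bypass']); print(env.close_job())"
```

```text
top bypass [ -0.7 -64.5  -4.6] ang -90.6 0.65
scene bypass [ -0.8 -69.7   4.8] ang -90.6 0.75
the job is handed in; nothing more can be done
None
```

Job handed in at about 26 s, with no verdict shown: the bypass is open, the inlet then the outlet are shut, the vent knob is at about 1.17 rad, the gripper is clear, and the bottle, beaker and jar are where they started.

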